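Find the hidden catch of the parcel counter's deposit box

TASK

One of the six identical square plates let into the top panel of the grey deposit box is really its concealed catch; the other five are fixed. Feel across the plates with the fingertips for the one that gives, press it fully home so that the drawer springs open by itself, and then let go so that the catch comes back up. Leave the tape roll lying on the box and the stamp and the small carton beside it where they are.

Things in the scene. Friction and masses are not known exactly. Their poses are not given: they have to be found in the camera images.
- depositbox: grey box fixed to the counter, 240 mm deep (x), 260 mm wide (y), flat level top 90 mm above the counter; origin at the centre of its underside, z up, -x towards its drawer front
- panel_mid (a point): middle of the group of six plates, level with the box's top face, axes as the box. The bare-metal plates are 44 mm square in 46 mm square recesses, faces 2 mm below the top, in 2 rows of 3: centres at x = -29 and +29 mm, y = -58, 0 and +58 mm from this point. They look alike; any one may be the catch, the other five are rigid
- catch (a joint): how far the catch plate is pushed in: 0 m at rest, 0.005 m fully home (face 7 mm below the box's top); moves straight down against a spring, gives at about 2 N, takes about 6 N to push home, springs back when let go. The drawer is released at about 0.0035 m
- drawer (a joint): how far the shallow drawer in the box's front (240 mm wide, no handle) has come out towards the box's -x: 0 m shut and locked, 0.06 m fully out; once released its own spring drives it out in under a second and it stays out
- taperoll: roll of yellow packing tape lying flat on the panel behind the plates, loose; 72 mm across, 24 mm high; origin at the centre of its underside
- stamp: loose wooden hand stamp standing upright on the counter on the box's +y side; 42 mm across, 78 mm high; origin at the centre of its underside
- carton: loose small cardboard carton on the counter on the box's -y side; 110 x 80 x 60 mm high; origin at the centre of its underside

How it is judged:
On the way:
1. the catch plate is pushed in (at least 3 mm) (value of joint catch above 0.003 m), for 0.02 s.
At the end, for the whole second after the job is handed in: the drawer has sprung out at least 50 mm and is at rest, the catch plate is back up (within 1.5 mm), and the tape roll, stamp and carton are within 15 mm of where they stood (value of joint drawer above 0.05 m and value of joint catch below 0.0015 m and velocity of joint drawer below 0.01 m/s and not (distance of taperoll from where it was at the start of the episode above 0.015 m) and not (distance of stamp from where it was at the start of the episode above 0.015 m) and not (distance of carton from where it was at the start of the episode above 0.015 m)); the robot touches nothing.
It fails at once if the tape roll is lifted, carried or pushed away (more than 15 mm) (distance of taperoll from where it was at the start of the episode above 0.015 m).
It fails at once if the stamp is lifted, carried or pushed away (more than 15 mm) (distance of stamp from where it was at the start of the episode above 0.015 m).
It fails at once if the carton is lifted, carried or pushed away (more than 15 mm) (distance of carton from where it was at the start of the episode above 0.015 m).
It also fails if it takes over 58 s, if anything falls off the work surface, if the arm or the gripper's body presses on something with over 40 N, if the wrist force passes 120 N, or if a joint passes its speed limit or range.

ROBOT

A 6-joint arm with a two-finger parallel gripper is mounted at the origin on the work surface. World frame = base frame: x ahead of the robot, y to its left, z up, the work surface at z = 0. Lengths are in m, angles in rad, forces in N, time in s.
With the tool pointing down it reaches from about 0.35 to 0.925 m from the base axis. Payload 6.4 kg.
Tool frame: the origin (TCP) lies at the very end of the fingers, on their centre line; the grasp point (between the pads) lies 19 mm behind it; z points along the fingers, x is the direction in which the jaws open and shut, and the axes are right-handed (so a half turn about z gives the same grasp; the last joint's range is limited). The gripper opens to 94 mm and grips with 3 to 60 N. Pads are 16 mm wide; open, the fingers measure 119 mm over their backs; the gripper's body (75 mm by 177 mm) begins 78 mm behind the grasp point.
Start: joints at [-1.518, 0.245, 1.558, -0, 1.339, -0.174], TCP at [0.146, -0.633, 0.205] pointing down, gripper open.
Joint ranges: [-3.13, 3.13], [-1.02, 2.26], [0.13, 2.54], [-0.95, 4.09], [0.21, 2.88], [-2.74, 2.74]. Speed limits (rad/s): [2.57, 2.57, 3.14, 3.14, 3.14, 3.14].

INTERFACE

Orientations are given as a unit quaternion [x, y, z, w].
In Python, from rig import goto, line_to, move_joints, gripper_open, clamp, dwell, solve_ik, read_state, snapshot, calibration, IKError, job_done gives the robot as it stands. Calls block until the motion is done:
- goto(position, orientation): joint-space move of the TCP to a pose.
- line_to(position, rotation=None, rate=0.15, guard=None): straight line of the TCP; rotation=None keeps the orientation; rate is the mean speed in m/s. With guard (N) it stops when the force on the tool has changed by that much, and returns True; else False.
- move_joints(angles): joint-space move.
- gripper_open() and clamp(): open the fingers fully, or close them until they stop; the grip force is fixed at half the most.
- dwell(seconds).
- solve_ik(position, orientation): joint angles nearest the present ones, or None.
- read_state(): the state.
- snapshot(name): name is "scene" or "top" or "wrist"; returns the picture (420x560x3 uint8, red, green, blue); there is no depth.
- calibration(name): a dict with "fx", "fy", "cx", "cy" (pixels), "world_from_camera" (4x4, takes a point from camera to world coordinates). Camera axes: x right, y down, z forward; pixel columns grow to the right and rows downward; lengths in m; the calibration is good to about 2 mm. A picture is of the moment at which its call begins: read the wrist's pose just before it. calibration takes no time and is no camera call; for the wrist camera it gives the pose at the moment of the call.
A pose or a line that the arm cannot do raises IKError and nothing moves.
- job_done(): hands the job in, once; it reports no verdict.
The state is a dict: "time": time; "joints": joint angles; "joint_velocities": joint speeds; "effort": joint torques, N m; "ee_pos": TCP position; "ee_rot": TCP orientation; "ft_force": force on the tool from outside, world axes, zero at the start; "wrist_torque": the same for the moment, N m; "grip_width": finger opening in m.
Only numpy, scipy, OpenCV 4.12 (cv2) and the standard library are available. Lean on these libraries where they do the work, as an engineer would, in place of code of your own. Each camera call takes 0.05 s, during which the arm holds its last target. There are 200 camera calls.

## Working session

There is one attempt and no reset: what is moved stays moved. The work goes in short steps, each a Python script; the robot and the scene stay as the last script left them, time stands still between calls to the robot, and variables do not carry over. Pictures are saved under pics/ and viewed, on a budget of 10 in all, crops included, one or two more only if the job needs it, and the job is handed in when it is done.

```bash
mkdir -p pics
python3 - <<'E'
from rig import *
import cv2,numpy as np
for n in ("top","scene"):
    cv2.imwrite(f"pics/{n}0.png",snapshot(n)[:,:,::-1]); c=calibration(n)
    print(n,c["fx"],c["fy"],c["cx"],c["cy"]);print(np.round(c["world_from_camera"],3))
print(read_state())
E
```

```text
top 481.4620139714527 481.4620139714527 285.75047785265656 209.09328495514376
[[-0.008 -0.986  0.166  0.412]
 [-1.     0.007 -0.008  0.035]
 [ 0.007 -0.166 -0.986  1.09 ]
 [ 0.     0.     0.     1.   ]]
scene 393.67521520530005 393.67521520530005 280.9988649351832 207.7652650500494
[[ 0.807  0.343 -0.482  0.93 ]
 [ 0.591 -0.464  0.66  -0.451]
 [ 0.003 -0.817 -0.577  0.489]
 [ 0.     0.     0.     1.   ]]
{'time': 0.1, 'joints': array([-1.51811895e+00,  2.45711425e-01,  1.55888097e+00, -8.63796747e-07,
        1.33871521e+00, -1.74108282e-01]), 'joint_velocities': array([-0.00170027, -0.00167756, -0.00318301,  0.00096981,  0.00084085,
       -0.0023972 ]), 'effort': array([-1.21230969e-03, -4.16914165e+01, -3.15527058e+01,  6.85775117e-02,
        3.09831882e-02, -5.16292357e-05]), 'ee_pos': array([ 0.14612166, -0.63280717,  0.20448254]), 'ee_rot': array([ 7.82574582e-01, -6.22556254e-01, -5.68734752e-04, -6.41723302e-04]), 'ft_force': array([ 0.01838858, -0.30128243,  0.46485035]), 'wrist_torque': array([ 0.00183662, -0.00351077, -0.0074298 ]), 'grip_width': 0.09384463345319233}
```

View pics/top0.png

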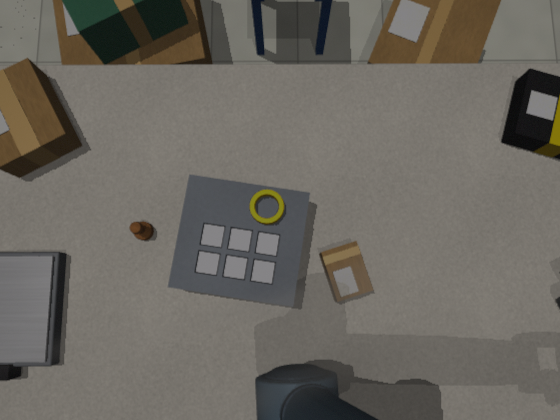

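View pics/scene0.png

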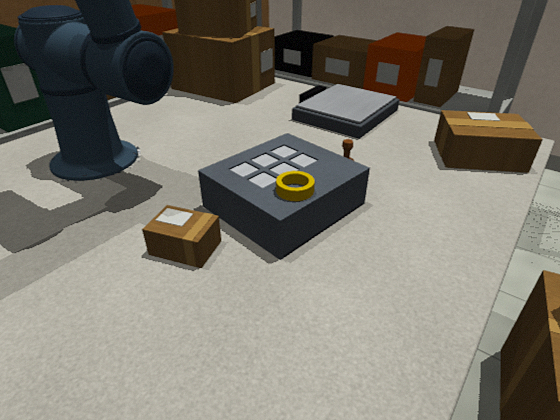

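The top view shows the box with its six bright plates at cols 208–268 and rows 235–272. The tape is at (267,207), the stamp at (142,231) and the carton at (347,272). The scene view agrees: the tape lies just behind the row of plates farther from the robot. Next I'll locate the plates by mask.

```bash
cat > h.py <<'E'
import cv2,numpy as np
from rig import *
def cast(c,uv,z):
    T=np.array(c["world_from_camera"]); d=T[:3,:3]@[(uv[0]-c["cx"])/c["fx"],(uv[1]-c["cy"])/c["fy"],1]
    return T[:3,3]+d*(z-T[2,3])/d[2]
def plates(c,im,roi,amin,amax,z=.088):
    hsv=cv2.cvtColor(im,cv2.COLOR_RGB2HSV); m=((hsv[...,2]>135)&(hsv[...,1]<45)).astype(np.uint8)*255
    k=np.zeros_like(m); x0,y0,x1,y1=roi; k[y0:y1,x0:x1]=m[y0:y1,x0:x1]
    P=[]
    for q in cv2.findContours(k,cv2.RETR_EXTERNAL,cv2.CHAIN_APPROX_NONE)[0]:
        if amin<cv2.contourArea(q)<amax:
            M=cv2.moments(q); P.append(cast(c,(M["m10"]/M["m00"],M["m01"]/M["m00"]),z))
    return np.array(P)
def fit(P):
    # grid axes from the minimum-area rectangle's long side (y, 116) and short side (x, 58)
    g=np.array([[x,y] for x in(-.029,.029) for y in(-.058,0,.058)])
    mid=P[:,:2].mean(0); from scipy.optimize import linear_sum_assignment as lsa
    u,s,v=np.linalg.svd(P[:,:2]-mid); a=v[0]*np.sign(v[0][1]); yaw=np.arctan2(-a[0],a[1])
    R=np.array([[a[1],a[0]],[-a[0],a[1]]]); G=g@R.T+mid
    i,j=lsa(np.linalg.norm(G[:,None]-P[None,:,:2],axis=2))
    return mid,yaw,G,np.linalg.norm(G[i]-P[j,:2],axis=1)
E
python3 - <<'E'
from h import *
c=calibration("top"); im=cv2.imread("pics/top0.png")[:,:,::-1].copy()
P=plates(c,im,(175,180,305,300),150,900); print(P.round(4))
mid,yaw,G,e=fit(P); print(mid,np.degrees(yaw),G.round(4),e.round(4))
hsv=cv2.cvtColor(im,cv2.COLOR_RGB2HSV)
m=((hsv[...,0]>22)&(hsv[...,0]<35)&(hsv[...,1]>180)).astype(np.uint8); m[:, :230]=0;m[:,300:]=0;m[:180]=0;m[240:]=0
v,u=np.nonzero(m); print("tape",cast(c,((u.min()+u.max())/2,(v.min()+v.max())/2),.105), u.min(),u.max(),v.min(),v.max())
print("stamp",cast(c,(136,228),.0),cast(c,(147,236),.07),"carton",cast(c,(347,272),.06))
for p in [(190,176),(309,192),(296,306),(169,288)]: print(cast(c,p,.09))
E
```

```text
[]Traceback (most recent call last):
  File "<stdin>", line 4, in <module>
  File "h.py", line 17, in fit
    mid=P[:,:2].mean(0); from scipy.optimize import linear_sum_assignment as lsa
        ~^^^^^^
IndexError: too many indices for array: array is 1-dimensional, but 2 were indexed
```

```bash
python3 - <<'E'
import re
s=open('h.py').read()
s=s.replace("    g=np.array","    from scipy.optimize import linear_sum_assignment as lsa\n    g=np.array").replace("; from scipy.optimize import linear_sum_assignment as lsa\n","\n")
s=s.replace("    # grid axes from the minimum-area rectangle's long side (y, 116) and short side (x, 58)\n","    # the principal axis of the six centres is the box's y\n")
s=s.replace("m=((hsv[...,2]>135)&(hsv[...,1]<45)).astype(np.uint8)*255\n","m=np.zeros(im.shape[:2],np.uint8)\n    x0,y0,x1,y1=roi; t=cv2.threshold(hsv[y0:y1,x0:x1,2].copy(),0,255,cv2.THRESH_OTSU)[0]; m[(hsv[...,2]>t)&(hsv[...,1]<70)]=255; print('otsu',t)\n")
open('h.py','w').write(s)
E
cat > m.py <<'E'
from h import *
c=calibration("top"); im=cv2.imread("pics/top0.png")[:,:,::-1].copy()
hsv=cv2.cvtColor(im,cv2.COLOR_RGB2HSV)
print(hsv[235,212],hsv[207,253],hsv[250,180],hsv[271,262])
m=((hsv[...,0]>22)&(hsv[...,0]<35)&(hsv[...,1]>180)).astype(np.uint8); m[:, :230]=0;m[:,300:]=0;m[:180]=0;m[240:]=0
v,u=np.nonzero(m); print("tape",cast(c,((u.min()+u.max())/2,(v.min()+v.max())/2),.105), u.min(),u.max(),v.min(),v.max())
print("stamp",cast(c,(136,228),.0),cast(c,(147,236),.07),"carton",cast(c,(347,272),.06))
for p in [(190,176),(309,192),(296,306),(169,288)]: print(cast(c,p,.09).round(3))
P=plates(c,im,(192,218,285,288),150,900); print(P.round(4))
mid,yaw,G,e=fit(P); print(mid,np.degrees(yaw),G.round(4),e.round(4))
E
python3 m.py
```

```text
[135   4 134] [ 29 206 134] [107  21  87] [135   4 134]
tape [0.58351829 0.06759619 0.105     ] 250 283 190 223
stamp [0.55415517 0.368003   0.        ] [0.52775052 0.32258265 0.07      ] carton [ 0.44894819 -0.10169666  0.06      ]
[0.653 0.231 0.09 ]
[ 0.617 -0.022  0.09 ]
[0.38  0.008 0.09 ]
[0.418 0.268 0.09 ]
otsu 107.0
[[0.4507 0.0766 0.088 ]
 [0.4599 0.1338 0.088 ]
 [0.4692 0.1909 0.088 ]
 [0.5079 0.0673 0.088 ]
 [0.5171 0.1245 0.088 ]
 [0.5263 0.1817 0.088 ]]
[0.4885113  0.12913771] -9.131517361616721 [[0.4507 0.0765]
 [0.4599 0.1337]
 [0.4691 0.191 ]
 [0.5079 0.0673]
 [0.5171 0.1245]
 [0.5263 0.1818]] [0.0002 0.     0.0001 0.0001 0.0001 0.0001]
```

The plates fit the 58 mm grid to 0.2 mm. The tape diameter and box corners also come out right, so I'll probe with closed fingers.

```bash
cat > go.py <<'E'
from h import *
from scipy.spatial.transform import Rotation as Rn
c=calibration("top"); im=cv2.imread("pics/top0.png")[:,:,::-1].copy()
mid,yaw,G,e=fit(plates(c,im,(192,218,285,288),150,900))
clamp(); print("width",read_state()["grip_width"])
down=lambda a:(Rn.from_euler("z",yaw+a)*Rn.from_euler("x",np.pi)).as_quat()
j0=read_state()["joints"]
cand=[(abs(q-j0)[1:].max(),a) for a in np.radians([0,90,-90,180]) if (q:=solve_ik([*G[0],.2],down(a))) is not None]
print(cand); Q=down(min(cand)[1])
goto([*G[0],.2],Q)
for k in (0,1,2,5,4,3):
    line_to([*G[k],.105],rate=.15); dwell(.2)
    f0=read_state()["ft_force"][2]
    hit=line_to([*G[k],.0815],rate=.015,guard=9)
    s=read_state(); z=s["ee_pos"][2]
    print(k,hit,s["ee_pos"].round(4),"dF",(s["ft_force"][2]-f0).round(2),"t",s["time"])
    if z<.0855:
        dwell(.4); s=read_state(); print("gave",s["ee_pos"].round(4),s["ft_force"][2]-f0)
    line_to([*G[k],.105],rate=.1)
    if z<.0855: break
line_to([*G[k],.2]); cv2.imwrite("pics/top1.png",snapshot("scene")[:,:,::-1]); print(read_state()["time"])
E
python3 go.py
```

```text
otsu 107.0
width 0.00034367745802606615
[(np.float64(0.4814332938604342), np.float64(0.0)), (np.float64(1.3181375355148706), np.float64(1.5707963267948966)), (np.float64(1.8234551180749226), np.float64(-1.5707963267948966))]
0 True [0.4507 0.0765 0.0833] dF 4.33 t 6.5833
gave [0.4507 0.0765 0.0833] 4.622477938949142
8.1917
```

View pics/top1.png

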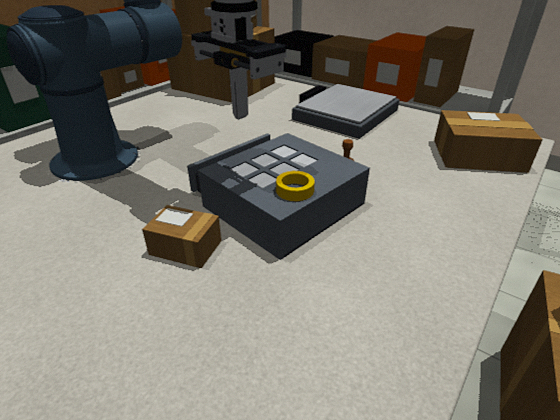

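Plate 0, the first one probed, gave 4.7 mm, and the drawer has sprung out. I'll retreat and check the drawer travel, the plate and the loose objects from the top camera.

Run:
```python
from h import *
move_joints([-1.518,.245,1.558,0,1.339,-.174]); dwell(.3)
c=calibration("top"); a=cv2.imread("pics/top0.png")[:,:,::-1].copy(); b=snapshot("top"); cv2.imwrite("pics/top2.png",b[:,:,::-1])
for im in(a,b):
    hsv=cv2.cvtColor(im,cv2.COLOR_RGB2HSV)
    m=((hsv[...,0]>22)&(hsv[...,0]<35)&(hsv[...,1]>180)); v,u=np.nonzero(m[180:240,230:300]); print("tape",u.mean()+230,v.mean()+180)
    print(fit(plates(c,im,(192,218,285,288),150,900))[:2])
d=cv2.absdiff(a,b).max(2)
for n,(x0,y0,x1,y1) in dict(stamp=(122,212,165,250),carton=(315,235,380,305),tape=(245,185,290,228),plates=(192,218,285,288)).items():
    print(n,d[y0:y1,x0:x1].max(),(d[y0:y1,x0:x1]>25).sum())
print(read_state()["time"])
```

```text
tape 266.60297239915076 206.2208067940552
otsu 107.0
(array([0.4885113 , 0.12913771]), np.float64(-0.15937504366323746))
tape 266.52978723404254 206.12340425531914
otsu 109.0
(array([0.4885325 , 0.12916986]), np.float64(-0.15933339813907535))
stamp 7 0
carton 10 0
tape 6 0
plates 6 0
11.2667
```

View pics/top2.png

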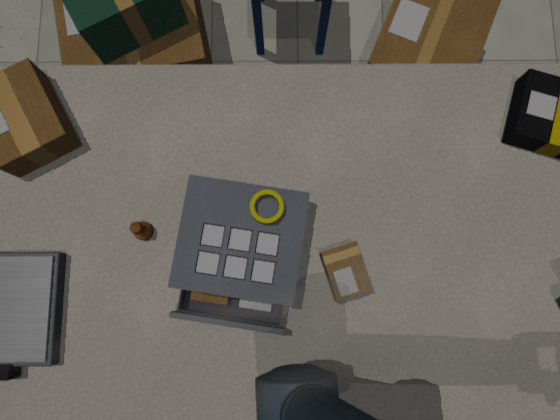

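The drawer is out: its front's outer edge runs from (171,317) to (285,331), and nothing else has changed. I'll convert that to a travel distance, then hand in.

Run:
```python
from h import *
c=calibration("top"); x=np.array([np.cos(-.1594),np.sin(-.1594)])
f=cast(c,(169,288),.09)[:2]@x
for z in(.06,.08): print("travel",[(f-cast(c,p,z)[:2]@x).round(3) for p in((171,317),(285,331))])
job_done()
```

```text
travel [np.float64(0.059), np.float64(0.051)]
travel [np.float64(0.057), np.float64(0.05)]
the job is handed in; nothing more can be done
```

I found the catch, the drawer sprang open by itself, and I handed the job in at about 11 s of the 58 s; the hand-in gave no verdict.

- **Finding the plates:** I located all six in one top view. They fit the given 58 mm grid to within 0.2 mm.
- **Pressing the catch:** I felt with closed fingers and a force guard. The first plate I tried, in the front row at the -y end, gave way. The fingertips stopped at z = 0.0833 m, 4.7 mm below the plate's rest height, past the 3.5 mm release point. I held it briefly, let go and moved the arm back to its start pose.
- **Loose objects:** the tape roll, stamp, carton and plate areas look the same in the top view before and after (largest pixel difference 10 of 255). The tape's centre shifted by about 0.1 px.
- **Drawer travel:** this was my weakest check. Hand-read edge pixels gave 57–59 mm at one end of the drawer front and 50–51 mm at the other. They were measured against one hand-read box corner and a guessed edge height. The need is 50 mm, so the lower reading leaves almost no margin.
- **Catch back up:** I judged this only from the plates looking unchanged. A 1.5 mm height difference is too small to measure from that camera.
- **Force reading:** it was about 4.5 N at the stop, lower than the 6 N stated for fully home. The plate may have stopped about 0.3 mm short of it.

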